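Stack a sprocket set on the assembly post

ROBOT

A 6-joint arm with a two-finger parallel gripper is mounted at the origin on a cart in front of the work surface, level with it; the furniture and walls round the work are solid. World frame = base frame: x ahead of the robot, y to its left, z up, the work surface at z = 0. Lengths are in mm, angles in degrees, forces in N, time in s.
With the tool pointing down it reaches from about 350 to 1000 mm from the base axis. Payload 7.1 kg.
Tool frame: the origin (TCP) lies midway between the tips of the shut fingers; the grasp point (between the pads) lies 19 mm behind it; z points along the fingers, y is the line along which they close (so a half turn about z gives the same grasp; the last joint's range is limited). The gripper opens to 85 mm and grips with 20 to 120 N. Pads are 22 mm wide; open, the fingers measure 114 mm over their backs; the gripper's body (76 mm by 85 mm) begins 54 mm behind the grasp point. The pads swing forward as they close: fully open they stand 13 mm farther back than shut.
Start: joints at [-78.438, 24.242, 93.386, -0, 62.372, -1.089], TCP at [136.901, -609.806, 231.319] pointing down, gripper open.
Joint ranges: [-172.04, 172.04], [-51.8, 120.97], [4.93, 147.93], [-75.15, 255.16], [6.16, 154.13], [-145.62, 145.62]. Speed limits (degrees/s): [136.94, 136.94, 172.46, 180, 180, 180].

INTERFACE

Orientations are given as a 3x3 rotation matrix whose columns are the frame's x, y, z axes.
In Python, from workcell import * gives the robot as it stands.
- The arm moves only by the tool send_rows, never from a script. Its argument "rows" is a list of rows, each an object of numbers: "fingers": the opening, from 0 (shut) to 1 (fully open); "x", "y", "z": the shift along the world's x, y, z in units of 25 mm (1.0 is 25 mm); "turn": the turn about the world's z in units of 5 degrees (1.0 is 5 degrees). A call has 1 to 8 rows; each row shifts and turns the commanded pose from where the row before left it; what a row does not reach is not made up. A row lasts 1/12 s, in which the tool goes at most 41.7 mm and 7.16 degrees, less where a joint would pass 70% of its speed; a pose out of reach is approached as far as the arm can. A call is refused whole if a number of a shift passes 1 or a number of a turn 1, either way. A call with a gripper value outside its range is refused whole. The fingers move at their own pace and stop on an object; the grip force is fixed at half the most. Time passes only in rows, so rows that do not move let the fingers close. It gives the time, the measured TCP pose, the force, the opening and the grip force at its end, in the units of the state.
- get_state(): the state, without advancing time (a new reading comes with each control period).
- snapshot(name): name is "scene" or "top" or "wrist"; returns a dict with "frame" (480x640x3 uint8, red, green, blue), "intrinsics" (3x3 intrinsics, pixels), "origin" and "orientation" of the camera in the world. Camera axes: x right, y down, z forward; pixel columns grow to the right and rows downward; lengths in mm; the calibration is good to about 2 mm. The wrist camera is an equidistant fisheye: a pixel r from the principal point sees the ray r / f radians off the axis. A picture is of the moment at which its call begins. There is no depth.
- sign_off(): hands the job in; it is judged then, once.
Trained networks look in a picture, given as the dict that the camera call returned (one of the last four; its "shot" number tells which), for a name from the list of things; names that differ only in an ending like _2 or _b are one class to them, and where a whole thing is asked for, a point or a joint stands for the part that bears it (a point fixed in the world has none). Each returns a list of dicts, best first, with "conf" (0 to 1); they miss things now and then, are a little off and sometimes report something else, mostly with a low value. They report only what shows in the picture. A call takes as long as a camera call. They do not tell look-alikes from the thing itself.
- recognise(picture, thing): "position" ([column, row] in pixels, amid what is visible of it).
The state is a dict: "time": time; "qpos": joint angles; "qd": joint speeds; "tau": joint torques, N m; "eef_pos": TCP position; "tool_rot": TCP orientation; "contact_force": force on the tool from outside, world axes, zero at the start; "wrist_torque": the same for the moment, N m; "width": finger opening in mm; "gripper_force": force on a finger pad.
Only numpy, scipy, OpenCV 4.12 (cv2) and the standard library are available. Lean on these libraries where they do the work, as an engineer would, in place of code of your own. Each camera call takes 0.05 s, during which the arm holds its last target. There are 200 camera calls.

TASK

Stack the sprocket set on the upright post of the blue-based stand, boss side up: the largest (dark) sprocket at the bottom, then the red spacer, then the medium brass-coloured sprocket, and the smallest, bright steel sprocket on top, each seated flat on the one before. Leave the roll of black tape and the bearing where they lie.

Things in the scene. Friction and masses are not known exactly. Their poses are not given: they have to be found in the camera images.
- stand: Assembly stand, fixed to the bench: a blue round base 76 mm across and 10 mm thick with an upright steel post 20 mm in diameter in its middle. The post's top is 66 mm above the bench; its last 10 mm taper to 8 mm across. Origin: centre of the base's underside, on the bench; z up along the post.
- large_sprocket: Large dark steel sprocket, 90 mm across the teeth, about 0.24 kg. The bore is 26 mm through; the lower 5 mm is the toothed plate and above it stands a plain round boss 40 mm across and 11 mm high, so it is 16 mm tall in all. It lies flat, boss up. Origin: on the axis at the underside; z up along the axis (boss side). Easily gripped from above across the boss.
- red_spacer: Red spacer ring, 40 mm outside, 26 mm bore, 14 mm tall, about 0.06 kg, lying flat. Origin: on the axis at the underside; z up along the axis. Gripped from above across its 40 mm.
- medium_sprocket: Medium brass-coloured sprocket, 70 mm across the teeth, about 0.16 kg. The bore is 26 mm through; the lower 5 mm is the toothed plate and above it stands a plain round boss 40 mm across and 11 mm high, so it is 16 mm tall in all. It lies flat, boss up. Origin: on the axis at the underside; z up along the axis (boss side). Easily gripped from above across the boss.
- small_sprocket: Small bright steel sprocket, 54 mm across the teeth, about 0.11 kg. The bore is 26 mm through; the lower 5 mm is the toothed plate and above it stands a plain round boss 40 mm across and 11 mm high, so it is 16 mm tall in all. It lies flat, boss up. Origin: on the axis at the underside; z up along the axis (boss side). Easily gripped from above across the boss.
- black_tape: Roll of black tape lying flat, about 61 mm across and 19 mm tall, not part of the job. Origin: centre of the underside.
- bearing_ring: Grey ball bearing lying flat farther back, 34 mm across and 9 mm tall, not part of the job. Origin: centre of the underside. (Above it, 0.65 m over the bench, a blue spirit level hangs crosswise 0.6 m ahead of the robot, above all on its right: do not swing the forearm past there raised or stretched out.)
Mind the look-alikes: they are no part of the job. Several things have the shape of the medium_sprocket; the one meant has the colours described above.

How it is judged:
By the outcome, as a careful person would: the job done as asked, in the order asked, and still so for the second after the job is handed in, with the robot touching nothing.
It also fails if it takes over 96 s, if anything falls off the work surface, if the arm or the gripper's body presses on something with over 40 N, if the wrist force passes 120 N, or if a joint passes its speed limit or range.

## Working session

There is one attempt and no reset: what is moved stays moved. The work goes in short steps, Python scripts to look and compute and a tool call to move; the robot and the scene stay as the last step left them, time stands still between calls to the robot, and variables do not carry over. Pictures are saved under pics/ and viewed, at most 14 in all, crops included, and the job is handed in when it is done.

Besides the shell and the picture viewer there is one more tool, called after ">>>" as name([rows], argument=value, ...), one row to a line, values as JSON. send_rows: Moves the arm, as the interface text tells. Its arguments: {"type":"object","properties":{"rows":{"type":"array","items":{"type":"object","properties":{"fingers":{"type":"number"},"x":{"type":"number"},"y":{"type":"number"},"z":{"type":"number"},"turn":{"type":"number"}}}}},"required":["rows"]}

```bash
mkdir -p pics
python3 - <<'E'
from workcell import *
import cv2,numpy as np
s=get_state();print(s['time'],s['eef_pos'],s['tool_rot'],s['width'])
for n in("scene","top"):
    p=snapshot(n);cv2.imwrite(f"pics/{n}0.png",p['frame'][:,:,::-1])
    print(n,p['intrinsics'],p['origin'],p['orientation'])
    for t in("stand","large_sprocket","red_spacer","medium_sprocket","small_sprocket","black_tape","bearing_ring"):
        print(t,[(np.round(d['position']),round(d['conf'],2)) for d in recognise(p,t)])
E
```

```text
0.0 [ 136.78471541 -609.273711    230.5308566 ] [[ 9.75718534e-01  2.19027942e-01 -3.21524823e-04]
 [ 2.19028177e-01 -9.75717309e-01  1.54587040e-03]
 [ 2.48714788e-05 -1.57875740e-03 -9.99998753e-01]] 85.6472639982071
scene [[552.52110498   0.         323.68861882]
 [  0.         552.52110498 238.96608921]
 [  0.           0.           1.        ]] [-189.17326098  740.46726569  543.55843333] [[-0.73772145 -0.31053459  0.59944585]
 [-0.67509889  0.33548726 -0.65703104]
 [ 0.00292442 -0.88939112 -0.4571377 ]]
stand [(array([200., 341.]), 0.64)]
large_sprocket [(array([304., 270.]), 0.92)]
red_spacer [(array([253., 295.]), 0.62), (array([271., 237.]), 0.34), (array([354., 241.]), 0.31)]
medium_sprocket [(array([447., 213.]), 0.6), (array([405., 259.]), 0.6)]
small_sprocket [(array([355., 241.]), 0.73), (array([397., 226.]), 0.72)]
black_tape [(array([355., 241.]), 0.76), (array([306., 269.]), 0.63)]
bearing_ring []
top [[544.77296594   0.         321.69318777]
 [  0.         544.77296594 237.11818254]
 [  0.           0.           1.        ]] [ 383.03623753    8.36042741 1227.01777467] [[-0.02620719 -0.99739092  0.06726463]
 [-0.9994261   0.02758645  0.01965847]
 [-0.02146277 -0.06671084 -0.99754148]]
stand [(array([176., 263.]), 0.65)]
large_sprocket [(array([309., 242.]), 0.68)]
red_spacer [(array([234., 245.]), 0.5)]
medium_sprocket [(array([482., 261.]), 0.98), (array([380., 286.]), 0.83)]
small_sprocket [(array([425., 250.]), 0.71)]
black_tape [(array([373., 238.]), 0.72), (array([420., 251.]), 0.32)]
bearing_ring [(array([308., 179.]), 0.72), (array([418., 250.]), 0.29)]
```

View pics/scene0.png

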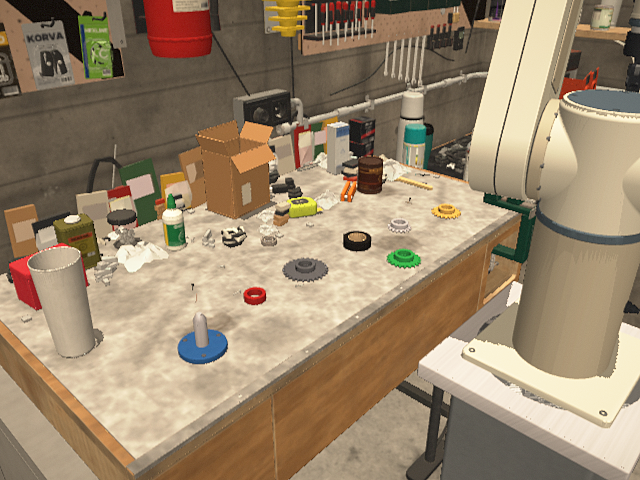

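View pics/top0.png

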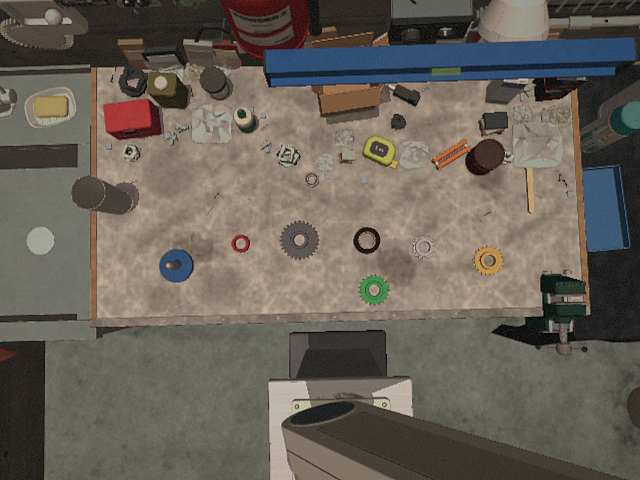

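Scene: the blue stand is at top (176,266), the red spacer at (241,243), the large sprocket at (300,240), the tape at (367,240), the small steel sprocket at (424,247), and the brass medium one at (488,261). The green part at (374,290) is a look-alike. Next I'll measure them all to sub-pixel accuracy.

```bash
cat > h.py <<'E'
from workcell import *
import cv2,numpy as np
def pix2w(p,uv,z):
    K=np.array(p['intrinsics']);R=np.array(p['orientation']);o=np.array(p['origin'])
    d=R@np.linalg.solve(K,[uv[0],uv[1],1.]);return o+d*(z-o[2])/d[2]
def w2pix(p,X):
    K=np.array(p['intrinsics']);R=np.array(p['orientation']);c=R.T@(np.array(X)-p['origin']);q=K@c;return q[:2]/q[2]
E
python3 - <<'E'
from h import *
G={'stand':((176,266),(200,345),10,38),'red':((241,243),(255,296),14,20),'large':((300,240),(304,270),2.5,45),'small':((424,247),(398,226),2.5,27),'med':((488,261),(446,212),2.5,35)}
P=[snapshot("top"),snapshot("scene")]
for n,(a,b,z,r) in G.items():
    for p,uv in zip(P,(a,b)):
        # rectify to metric plane z around guess, 0.5 mm/px
        c=pix2w(p,uv,z)[:2];h=r+25
        src=np.float32([w2pix(p,[c[0]+i*h,c[1]+j*h,z]) for i,j in((1,1),(1,-1),(-1,-1),(-1,1))])
        N=int(4*h);M=cv2.getPerspectiveTransform(src,np.float32([[0,0],[N,0],[N,N],[0,N]]))
        im=cv2.warpPerspective(p['frame'],M,(N,N),flags=cv2.INTER_CUBIC)
        cv2.imwrite(f"pics/r_{n}_{'ts'[p is P[1]]}.png",cv2.resize(im[:,:,::-1],(200,200)))
        # best disc by border contrast in colour
        lab=cv2.cvtColor(im,cv2.COLOR_RGB2LAB).astype(np.float32)
        rr=2*r;k=int(rr*1.15)+2;yy,xx=np.mgrid[-k:k+1,-k:k+1];d=np.hypot(xx,yy)
        ker_i=((d<rr*.98)&(d>rr*.75)).astype(np.float32);ker_o=((d>rr*1.02)&(d<rr*1.14)).astype(np.float32)
        ker=ker_i/ker_i.sum()-ker_o/ker_o.sum()
        s=sum(cv2.filter2D(lab[...,i],-1,ker)**2 for i in range(3))
        s[:k]=0;s[-k:]=0;s[:,:k]=0;s[:,-k:]=0
        j,i=np.unravel_index(s.argmax(),s.shape)
        print(n,np.round([c[0]+h-j/2,c[1]+h-i/2],1),round(float(s.max())))
ims=[np.hstack([cv2.imread(f"pics/r_{n}_{v}.png") for n in G]) for v in'ts']
cv2.imwrite("pics/rect.png",cv2.resize(np.vstack(ims),(800,320)))
E
```

```text
stand [410.7 360.5] 4956
stand [401.4 366.1] 6734
red [456.1 214.1] 4873
red [441.2 226.4] 7011
large [460.9  84.1] 2656
large [460.7  81.8] 8604
small [ 436.6 -177.7] 91
small [ 440.3 -209.6] 701
med [ 403.4 -337.3] 385
med [ 402.9 -337.3] 952
```

View pics/rect.png

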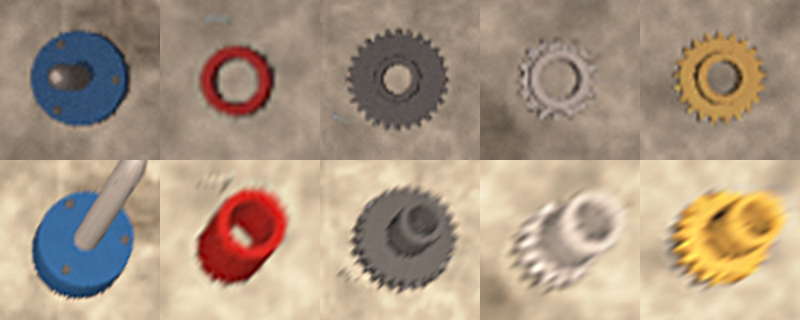

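>>> send_rows([
  {"x": 0.88,"y": 0.9,"z": -0.2,"turn": -0.3,"fingers": 1},
  {"x": 0.88,"y": 0.9,"z": -0.2,"turn": -0.3,"fingers": 1},
  {"x": 0.88,"y": 0.9,"z": -0.2,"turn": -0.3,"fingers": 1},
  {"x": 0.88,"y": 0.9,"z": -0.2,"turn": -0.3,"fingers": 1},
  {"x": 0.88,"y": 0.9,"z": -0.2,"turn": -0.3,"fingers": 1},
  {"x": 0.88,"y": 0.9,"z": -0.2,"turn": -0.3,"fingers": 1},
  {"x": 0.88,"y": 0.9,"z": -0.2,"turn": -0.3,"fingers": 1},
  {"x": 0.88,"y": 0.9,"z": -0.2,"turn": -0.3,"fingers": 1},
])

```text
time: 1.57
eef_pos: [313.8, -428.7, 191.3]
tool_rot: [[1.0, 0.01, 0.0], [0.01, -1.0, -0.0], [0.0, 0.0, -1.0]]
contact_force: [0.4, -0.1, -0.6]
width: 85.6
gripper_force: 0.0
```

>>> send_rows([
  {"x": 0.88,"y": 0.9,"z": -0.1,"turn": -0.13,"fingers": 1},
  {"x": 0.88,"y": 0.9,"z": -0.1,"fingers": 1},
  {"x": 0.88,"y": 0.9,"z": -0.1,"fingers": 1},
  {"x": 0.88,"y": 0.9,"z": -0.1,"fingers": 1},
  {"fingers": 1},
  {"fingers": 1},
])

```text
schema error: expected keys fingers, x, y, z, turn
```

```bash
cat >> h.py <<'E'
def fpix2w(p,uv,z):
    K=np.array(p['intrinsics']);R=np.array(p['orientation']);o=np.array(p['origin'])
    v=(np.array(uv,float)-K[:2,2])/K[0,0];t=np.hypot(*v);s=np.sin(t)/t if t>1e-9 else 1
    d=R@np.array([v[0]*s,v[1]*s,np.cos(t)]);return o+d*(z-o[2])/d[2]
def fw2pix(p,X):
    K=np.array(p['intrinsics']);c=(np.atleast_2d(X)-p['origin'])@np.array(p['orientation'])
    r=np.hypot(c[:,0],c[:,1]);t=np.arctan2(r,c[:,2]);return K[:2,2]+K[0,0]*c[:,:2]*(t/np.maximum(r,1e-9))[:,None]
def rect(p,c,z,h,res=2):
    "metric view of plane z, centre c, half size h; row down=-x, col right=-y"
    N=int(2*h*res);j,i=np.mgrid[0:N,0:N];X=np.stack([c[0]+h-j/res,c[1]+h-i/res,np.full(j.shape,z)],-1).reshape(-1,3)
    m=fw2pix(p,X).reshape(N,N,2).astype(np.float32);return cv2.remap(p['frame'],m[...,0],m[...,1],cv2.INTER_CUBIC)
E
python3 - <<'E'
from h import *
s=get_state();print(s['time'],s['eef_pos'],s['tool_rot'])
p=snapshot("wrist");cv2.imwrite("pics/w1.png",p['frame'][:,:,::-1]);print(p['intrinsics'],p['origin'],p['orientation'])
for t in("medium_sprocket","small_sprocket"):
    for d in recognise(p,t): print(t,np.round(d['position']),round(d['conf'],2),fpix2w(p,d['position'],8).round(1))
E
```

```text
1.5667 [ 313.78691627 -428.69209696  191.27861795] [[ 9.99951759e-01  9.81864077e-03  2.70545152e-04]
 [ 9.81871992e-03 -9.99951752e-01 -2.92789123e-04]
 [ 2.67657308e-04  2.95431406e-04 -9.99999921e-01]]
[[371.64829954   0.         312.44287885]
 [  0.         371.64829954 242.78700271]
 [  0.           0.           1.        ]] [ 380.80532484 -428.07383215  333.09939788] [[ 9.33803949e-03 -9.63517900e-01 -2.67480948e-01]
 [-9.99956245e-01 -8.84900251e-03 -3.03370611e-03]
 [ 5.56090555e-04  2.67497574e-01 -9.63558373e-01]]
medium_sprocket [ 14. 194.] 0.81 [344.2 -91.8   8. ]
medium_sprocket [225. 116.] 0.62 [ 404.6 -351.6    8. ]
small_sprocket [85. 99.] 0.8 [ 434.8 -205.3    8. ]
```

View pics/w1.png

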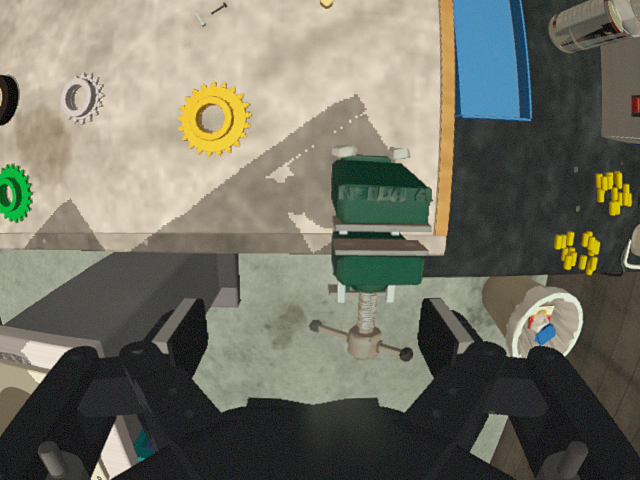

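The wrist view shows the brass sprocket at (214,118), the steel one at (82,98), and the green decoy at (10,194). Next I'll fly to the large sprocket.

>>> send_rows([
  {"x": 0.25,"y": 1,"z": 0,"turn": 0,"fingers": 1},
  {"x": 0.25,"y": 1,"z": 0,"turn": 0.1,"fingers": 1},
  {"x": 0.25,"y": 1,"z": 0,"turn": 0,"fingers": 1},
  {"x": 0.25,"y": 1,"z": 0,"turn": 0,"fingers": 1},
  {"x": 0.25,"y": 1,"z": 0,"turn": 0,"fingers": 1},
  {"x": 0.25,"y": 1,"z": 0,"turn": 0,"fingers": 1},
  {"x": 0.25,"y": 1,"z": 0,"turn": 0,"fingers": 1},
  {"x": 0.25,"y": 1,"z": 0,"turn": 0,"fingers": 1},
])

```text
time: 2.38
eef_pos: [363.0, -229.8, 191.7]
tool_rot: [[1.0, 0.019, 0.001], [0.019, -1.0, -0.001], [0.001, 0.001, -1.0]]
contact_force: [-0.2, 0.1, 0.7]
width: 85.4
gripper_force: 0.0
```

>>> send_rows([
  {"x": 0.25,"y": 1,"z": 0,"turn": 0,"fingers": 1},
  {"x": 0.25,"y": 1,"z": 0,"turn": 0,"fingers": 1},
  {"x": 0.25,"y": 1,"z": 0,"turn": 0,"fingers": 1},
  {"x": 0.25,"y": 1,"z": 0,"turn": 0,"fingers": 1},
  {"x": 0.25,"y": 1,"z": 0,"turn": 0,"fingers": 1},
  {"x": 0.25,"y": 1,"z": 0,"turn": 0,"fingers": 1},
  {"x": 0.25,"y": 1,"z": 0,"turn": 0,"fingers": 1},
  {"x": 0.25,"y": 1,"z": 0,"turn": 0,"fingers": 1},
])

```text
time: 3.05
eef_pos: [413.6, -29.5, 191.8]
tool_rot: [[1.0, 0.019, 0.001], [0.019, -1.0, -0.0], [0.001, 0.0, -1.0]]
contact_force: [1.0, -0.5, -0.3]
width: 85.5
gripper_force: 0.0
```

>>> send_rows([
  {"x": 0.25,"y": 1,"z": 0,"turn": 0,"fingers": 1},
  {"x": 0.25,"y": 1,"z": 0,"turn": 0,"fingers": 1},
  {"x": 0.25,"y": 1,"z": 0,"turn": 0,"fingers": 1},
  {"x": 0.25,"y": 1,"z": 0,"turn": 0,"fingers": 1},
  {"x": 0.25,"y": 0.5,"z": 0,"turn": 0,"fingers": 1},
  {"x": 0,"y": 0,"z": 0,"turn": 0,"fingers": 1},
  {"x": 0,"y": 0,"z": 0,"turn": 0,"fingers": 1},
])

```text
time: 3.63
eef_pos: [444.7, 82.4, 191.5]
tool_rot: [[1.0, 0.021, 0.0], [0.021, -1.0, -0.0], [0.0, 0.0, -1.0]]
contact_force: [-0.5, -0.1, -0.1]
width: 85.4
gripper_force: 0.0
```

```bash
cat >> h.py <<'E'
def fit(p,c,z,r,h=None):
    "refine disc centre: ring-contrast search, plane z radius r"
    h=h or r+25;im=rect(p,c,z,h);lab=cv2.cvtColor(im,cv2.COLOR_RGB2LAB).astype(np.float32)
    rr=2*r;k=int(rr*1.12)+2;yy,xx=np.mgrid[-k:k+1,-k:k+1];d=np.hypot(xx,yy)
    a=((d<rr*.98)&(d>rr*.88)).astype(np.float32);b=((d>rr*1.02)&(d<rr*1.12)).astype(np.float32)
    s=sum(cv2.filter2D(lab[...,i],-1,a/a.sum()-b/b.sum())**2 for i in range(3))
    q=np.zeros_like(s);q[k:-k,k:-k]=s[k:-k,k:-k];j,i=np.unravel_index(q.argmax(),q.shape)
    out=im.copy();cv2.circle(out,(int(i),int(j)),int(rr),(0,255,255),1);cv2.circle(out,(int(i),int(j)),1,(0,255,255),-1)
    return np.array([c[0]+h-j/2,c[1]+h-i/2]),float(q.max()),out[:,:,::-1]
E
python3 - <<'E'
from h import *
s=get_state();print(s['time'],s['eef_pos'],s['tool_rot'][0])
p=snapshot("wrist")
o=[]
for n,c,z,r in(("large",(461,84),4,43),("bore",(461,84),16,13),("boss",(461,84),16,20),("red",(445,220),14,20),("redbore",(445,220),14,13),("stand",(405,365),10,38)):
    x,q,im=fit(p,c,z,r,r+30 if r>30 else r+15);print(n,x.round(1),round(q));o.append(cv2.resize(im,(260,260)))
cv2.imwrite("pics/f1.png",np.vstack([np.hstack(o[:3]),np.hstack(o[3:])]))
E
```

```text
3.6333 [444.68323311  82.41781459 191.47441891] [9.99776993e-01 2.11126343e-02 4.69843824e-04]
large [461.  82.] 1923
bore [464.  82.] 1029
boss [471.   78.5] 130
red [457. 212.] 5835
redbore [457.  213.5] 2220
stand [413. 355.] 5372
```

View pics/f1.png

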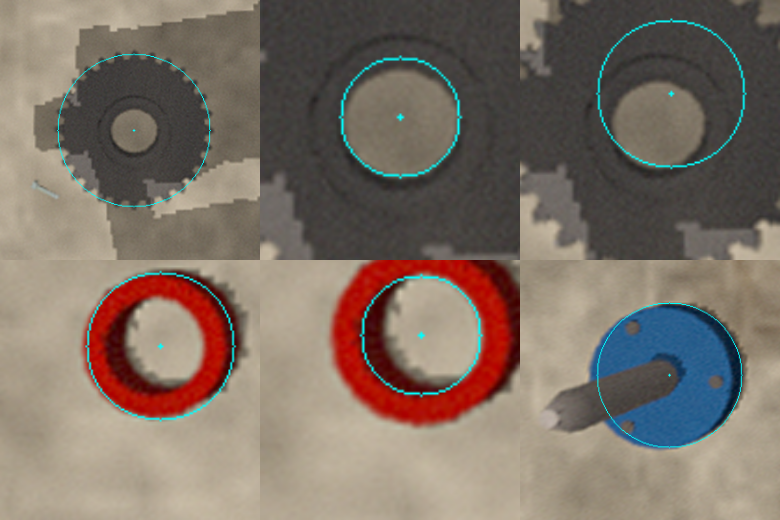

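Discs fit well: large at (461,82), red at (457,212.5), stand at about (413,355). Descending on the large sprocket.

>>> send_rows([
  {"x": 0.33,"y": 0,"z": -1,"turn": -0.1,"fingers": 1},
  {"x": 0.33,"y": 0,"z": -1,"turn": -0.1,"fingers": 1},
  {"x": 0,"y": 0,"z": -1,"turn": 0,"fingers": 1},
  {"x": 0,"y": 0,"z": -1,"turn": 0,"fingers": 1},
  {"x": 0,"y": 0,"z": -1,"turn": 0,"fingers": 1},
  {"x": 0,"y": 0,"z": -1,"turn": 0,"fingers": 1},
  {"x": 0,"y": 0,"z": -0.4,"turn": 0,"fingers": 1},
  {"x": 0,"y": 0,"z": 0,"turn": 0,"fingers": 1},
])

```text
time: 4.35
eef_pos: [458.9, 81.4, 29.6]
tool_rot: [[1.0, 0.001, -0.005], [0.001, -1.0, -0.001], [-0.005, 0.001, -1.0]]
contact_force: [-0.4, -0.4, 0.6]
width: 85.4
gripper_force: 0.0
```

Run:
```python
from h import *
s=get_state();print(s['time'],s['eef_pos'])
p=snapshot("wrist");cv2.imwrite("pics/w2.png",p['frame'][:,:,::-1])
for r,z in((43,4),(13,16)): print(fit(p,(461,82),z,r,r+12)[0])
```

```text
4.35 [458.94673905  81.37185968  29.58613214]
[462.  82.]
[468.5  82. ]
```

View pics/w2.png

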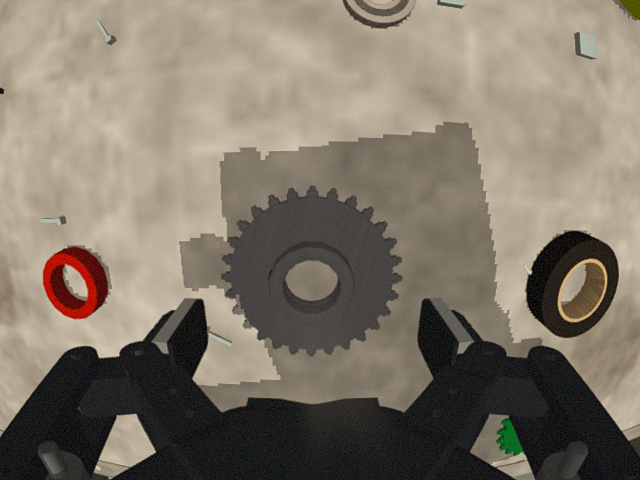

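Sprocket is centred between the fingers, with its boss at about (312,278). Finish the descent and grip.

>>> send_rows([
  {"x": 0.08,"y": 0.02,"z": -0.5,"turn": 0,"fingers": 1},
  {"x": 0,"y": 0,"z": -0.4,"turn": 0,"fingers": 1},
  {"x": 0,"y": 0,"z": 0,"turn": 0,"fingers": 0.7},
  {"x": 0,"y": 0,"z": 0,"turn": 0,"fingers": 0},
  {"x": 0,"y": 0,"z": 0,"turn": 0,"fingers": 0},
  {"x": 0,"y": 0,"z": 0,"turn": 0,"fingers": 0},
  {"x": 0,"y": 0,"z": 0,"turn": 0,"fingers": 0},
  {"x": 0,"y": 0,"z": 0,"turn": 0,"fingers": 0},
])

```text
time: 5.07
eef_pos: [463.1, 83.2, 10.2]
tool_rot: [[1.0, 0.003, 0.001], [0.003, -1.0, 0.0], [0.001, -0.0, -1.0]]
contact_force: [-2.2, -1.0, 12.7]
width: 36.3
gripper_force: 58.5
```

>>> send_rows([
  {"x": 0,"y": 0,"z": 0.3,"turn": 0,"fingers": 0},
  {"x": 0,"y": 0,"z": 0.7,"turn": 0,"fingers": 0},
  {"x": 0,"y": 0,"z": 1,"turn": 0,"fingers": 0},
  {"x": 0,"y": 0,"z": 1,"turn": 0,"fingers": 0},
  {"x": 0,"y": 0,"z": 1,"turn": 0,"fingers": 0},
  {"x": 0,"y": 0,"z": 0.7,"turn": 0,"fingers": 0},
  {"x": 0,"y": 0,"z": 0,"turn": 0,"fingers": 0},
])

```text
time: 5.65
eef_pos: [464.7, 83.6, 129.9]
tool_rot: [[1.0, 0.003, 0.006], [0.003, -1.0, 0.001], [0.006, -0.001, -1.0]]
contact_force: [0.5, -0.4, -3.3]
width: 35.7
gripper_force: 60.5
```

Run:
```python
from h import *
s=get_state();print(s['time'],s['eef_pos'],s['width'],s['gripper_force'],s['contact_force'])
p=snapshot("wrist");cv2.imwrite("pics/w3.png",p['frame'][:,:,::-1])
for r,dz in((43,-5),(43,-8),(13,6)): print(fit(p,s['eef_pos'][:2],s['eef_pos'][2]+dz,r,r+12)[0]-s['eef_pos'][:2])
```

```text
5.65 [464.68237617  83.56352776 129.89378183] 35.69849259202098 60.5141862295568 [ 0.53169476 -0.39358559 -3.30054972]
[ 5.68434189e-14 -5.00000000e-01]
[-1.00000000e+00  1.42108547e-14]
[ 7.  -0.5]
```

View pics/w3.png

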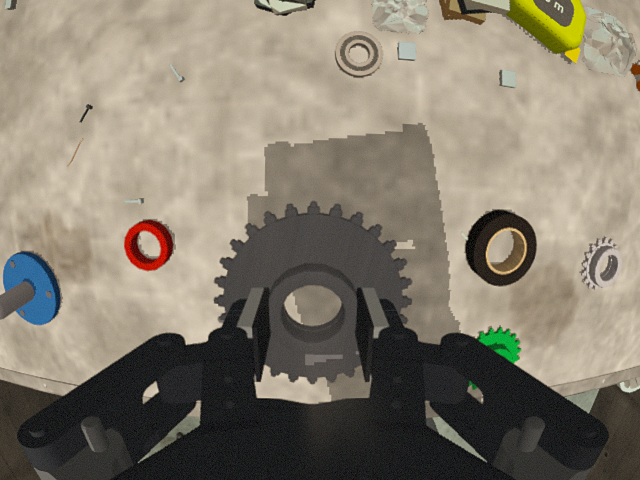

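Large sprocket is held level, centred on the tool. Carry it towards the stand, stopping short to measure the post.

>>> send_rows([
  {"x": -0.25,"y": 0.9,"z": 0,"turn": 0,"fingers": 0},
  {"x": -0.25,"y": 0.9,"z": 0,"turn": 0,"fingers": 0},
  {"x": -0.25,"y": 0.9,"z": 0,"turn": 0,"fingers": 0},
  {"x": -0.25,"y": 0.9,"z": 0,"turn": 0,"fingers": 0},
  {"x": -0.25,"y": 0.9,"z": 0,"turn": 0,"fingers": 0},
  {"x": -0.25,"y": 0.9,"z": 0,"turn": 0,"fingers": 0},
  {"x": -0.25,"y": 0.9,"z": 0,"turn": 0,"fingers": 0},
  {"x": -0.25,"y": 0.9,"z": 0,"turn": 0,"fingers": 0},
])

```text
time: 6.37
eef_pos: [411.2, 263.7, 124.8]
tool_rot: [[1.0, 0.003, -0.002], [0.003, -1.0, -0.001], [-0.002, 0.001, -1.0]]
contact_force: [0.6, 0.0, -2.2]
width: 35.6
gripper_force: 60.6
```

>>> send_rows([
  {"x": 0,"y": 0.7,"z": 0,"turn": 0,"fingers": 0},
  {"x": 0,"y": 0,"z": 0,"turn": 0,"fingers": 0},
  {"x": 0,"y": 0,"z": 0,"turn": 0,"fingers": 0},
  {"x": 0,"y": 0,"z": 0,"turn": 0,"fingers": 0},
])

```text
time: 6.7
eef_pos: [411.8, 279.8, 125.2]
tool_rot: [[1.0, 0.003, -0.002], [0.003, -1.0, -0.002], [-0.002, 0.002, -1.0]]
contact_force: [0.2, -0.3, -3.2]
width: 36.0
gripper_force: 60.7
```

Run:
```python
from h import *
s=get_state();print(s['time'],s['eef_pos'],s['tool_rot'])
p=snapshot("wrist")
x,q,im=fit(p,(411,357),10,38,60);y,q2,im2=fit(p,(411,357),66,4,25);print(x,q,y,q2)
x3,q3,im3=fit(p,(411,357),9,38,55);print(x3)
e=s['eef_pos'];print(fit(p,e[:2],e[2]-7,43,55)[0]-e[:2])
v=p['frame'][:,:,::-1]; t=lambda a:cv2.resize(a,(300,300))
cv2.imwrite("pics/f2.png",np.hstack([t(im),t(im2)]));
```

```text
6.7 [411.75254199 279.80466518 125.22407334] [[ 0.99999328  0.0030305  -0.00206222]
 [ 0.00302733 -0.99999423 -0.001541  ]
 [-0.00206688  0.00153475 -0.99999669]]
[412.  359.5] 3374.600341796875 [411. 361.] 1872.7283935546875
[411.5 360. ]
[-0.5 -0.5]
```

View pics/f2.png

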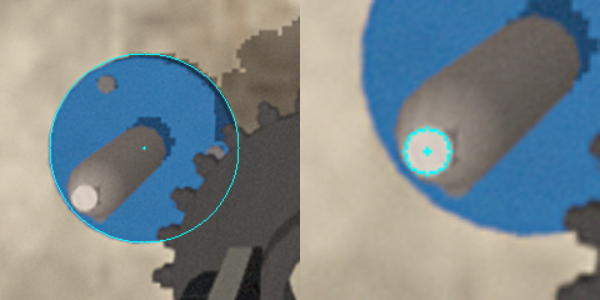

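Post tip and base disc agree: (411.3, 360.5). Move above it.

>>> send_rows([
  {"x": 0,"y": 1,"z": 0,"turn": 0,"fingers": 0},
  {"x": 0,"y": 1,"z": 0,"turn": 0,"fingers": 0},
  {"x": 0,"y": 0.9,"z": -0.2,"turn": 0,"fingers": 0},
  {"x": 0,"y": 0.35,"z": -0.2,"turn": 0,"fingers": 0},
  {"x": 0,"y": 0,"z": 0,"turn": 0,"fingers": 0},
  {"x": 0,"y": 0,"z": 0,"turn": 0,"fingers": 0},
  {"x": 0,"y": 0,"z": 0,"turn": 0,"fingers": 0},
])

```text
time: 7.33
eef_pos: [412.2, 360.3, 115.9]
tool_rot: [[1.0, 0.002, -0.001], [0.002, -1.0, -0.001], [-0.001, 0.001, -1.0]]
contact_force: [-0.0, -0.4, -2.9]
width: 35.9
gripper_force: 60.8
```

Run:
```python
from h import *
s=get_state();e=s['eef_pos'];print(s['time'],e)
p=snapshot("wrist")
x,q,im=fit(p,(411,361),66,4,25);z,q2,im2=fit(p,e[:2],e[2]-7,43,55);print(x,q,z)
t=lambda a:cv2.resize(a,(300,300))
cv2.imwrite("pics/f3.png",np.hstack([t(im),t(im2)]));
```

```text
7.3333 [412.23164947 360.32532464 115.89345509]
[395. 369.] 396.7292785644531 [411.73164947 360.32532464]
```

View pics/f3.png

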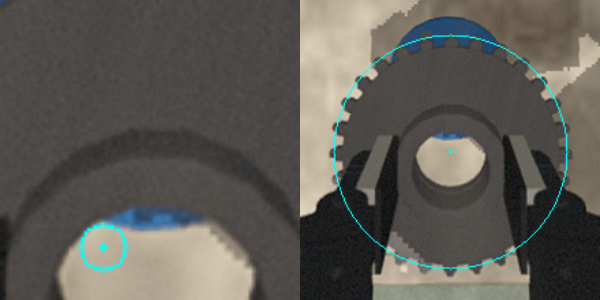

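>>> send_rows([
  {"x": 0,"y": 0,"z": -0.6,"turn": 0,"fingers": 0},
  {"x": 0,"y": 0,"z": -0.6,"turn": 0,"fingers": 0},
  {"x": 0,"y": 0,"z": -0.4,"turn": 0,"fingers": 0},
  {"x": 0,"y": 0,"z": -0.4,"turn": 0,"fingers": 0},
  {"x": 0,"y": 0,"z": -0.4,"turn": 0,"fingers": 0},
  {"x": 0,"y": 0,"z": 0,"turn": 0,"fingers": 0},
])

```text
time: 7.88
eef_pos: [411.8, 360.9, 54.5]
tool_rot: [[1.0, 0.002, -0.002], [0.002, -1.0, -0.002], [-0.002, 0.002, -1.0]]
contact_force: [-0.5, -0.2, -3.6]
width: 36.1
gripper_force: 60.8
```

>>> send_rows([
  {"x": 0,"y": 0,"z": -0.4,"turn": 0,"fingers": 0},
  {"x": 0,"y": 0,"z": -0.4,"turn": 0,"fingers": 0},
  {"x": 0,"y": 0,"z": -0.4,"turn": 0,"fingers": 0},
  {"x": 0,"y": 0,"z": -0.1,"turn": 0,"fingers": 0},
  {"x": 0,"y": 0,"z": 0,"turn": 0,"fingers": 0},
])

```text
time: 8.3
eef_pos: [412.0, 361.5, 22.6]
tool_rot: [[1.0, 0.003, -0.002], [0.003, -1.0, -0.001], [-0.002, 0.001, -1.0]]
contact_force: [0.5, -0.3, -3.1]
width: 35.9
gripper_force: 60.8
```

>>> send_rows([
  {"x": 0,"y": 0,"z": -0.1,"turn": 0,"fingers": 0},
  {"x": 0,"y": 0,"z": -0.1,"turn": 0,"fingers": 0},
  {"x": 0,"y": 0,"z": 0,"turn": 0,"fingers": 0},
  {"x": 0,"y": 0,"z": 0,"turn": 0,"fingers": 0},
])

```text
time: 8.63
eef_pos: [412.9, 362.3, 20.3]
tool_rot: [[1.0, 0.003, 0.001], [0.003, -1.0, 0.001], [0.001, -0.001, -1.0]]
contact_force: [-2.9, -2.4, 9.9]
width: 36.1
gripper_force: 62.5
```

Seated on the base, with contact at 20.3 as predicted. Release, rise, and go to the red spacer.

>>> send_rows([
  {"x": 0,"y": 0,"z": 0.1,"turn": 0,"fingers": 0.5},
  {"x": 0,"y": 0,"z": 0,"turn": 0,"fingers": 1},
  {"x": 0,"y": 0,"z": 0,"turn": 0,"fingers": 1},
  {"x": 0,"y": 0,"z": 0,"turn": 0,"fingers": 1},
  {"x": 0,"y": 0,"z": 1,"turn": 0,"fingers": 1},
  {"x": 0,"y": 0,"z": 1,"turn": 0,"fingers": 1},
  {"x": 0,"y": 0,"z": 1,"turn": 0,"fingers": 1},
  {"x": 0,"y": 0,"z": 1,"turn": 0,"fingers": 1},
])

```text
time: 9.3
eef_pos: [412.4, 361.8, 122.1]
tool_rot: [[1.0, 0.003, -0.001], [0.003, -1.0, -0.0], [-0.001, 0.0, -1.0]]
contact_force: [0.3, 0.9, 0.1]
width: 85.6
gripper_force: 0.0
```

>>> send_rows([
  {"x": 0.29,"y": -1,"z": 0,"turn": 0,"fingers": 1},
  {"x": 0.29,"y": -1,"z": 0,"turn": 0,"fingers": 1},
  {"x": 0.29,"y": -1,"z": 0,"turn": 0,"fingers": 1},
  {"x": 0.29,"y": -1,"z": 0,"turn": 0,"fingers": 1},
  {"x": 0.29,"y": -1,"z": 0,"turn": 0,"fingers": 1},
  {"x": 0.29,"y": -0.95,"z": 0,"turn": 0,"fingers": 1},
  {"x": 0,"y": 0,"z": 0,"turn": 0,"fingers": 1},
  {"x": 0,"y": 0,"z": 0,"turn": 0,"fingers": 1},
])

```text
time: 9.97
eef_pos: [456.4, 212.3, 121.3]
tool_rot: [[1.0, 0.0, -0.0], [0.0, -1.0, 0.0], [-0.0, -0.0, -1.0]]
contact_force: [-0.1, 0.4, -0.6]
width: 85.1
gripper_force: 0.0
```

Run:
```python
from h import *
s=get_state();e=s['eef_pos'];print(s['time'],e)
p=snapshot("wrist")
x,q,im=fit(p,(457,213),14,20,35);print(x,q)
y,q,im2=fit(p,(411.5,361),26,13,60);print(y)
y,q,im3=fit(p,(411.5,361),15,43,60);print(y)
t=lambda a:cv2.resize(a,(260,260))
cv2.imwrite("pics/f4.png",np.hstack([t(im),t(im2),t(im3)]));
```

```text
9.9667 [456.43637209 212.3061675  121.29300167]
[458.  214.5] 4388.60107421875
[370.5 383. ]
[414.5 359.5]
```

View pics/f4.png

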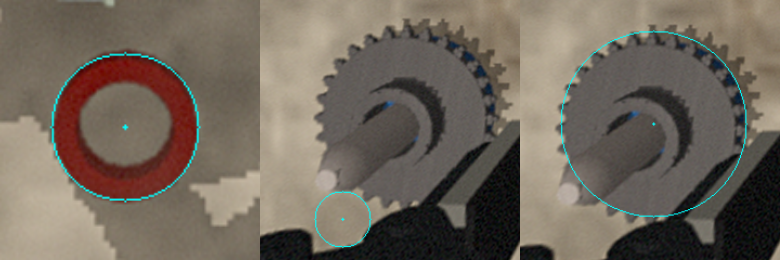

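Large sprocket is on the post and flat. Red is at (458,214.3). Grip it.

>>> send_rows([
  {"x": 0.06,"y": 0.08,"z": -1,"turn": 0,"fingers": 1},
  {"x": 0,"y": 0,"z": -1,"turn": 0,"fingers": 1},
  {"x": 0,"y": 0,"z": -1,"turn": 0,"fingers": 1},
  {"x": 0,"y": 0,"z": -1,"turn": 0,"fingers": 1},
  {"x": 0,"y": 0,"z": -0.4,"turn": 0,"fingers": 1},
  {"x": 0,"y": 0,"z": 0,"turn": 0,"fingers": 0.7},
  {"x": 0,"y": 0,"z": 0,"turn": 0,"fingers": 0},
  {"x": 0,"y": 0,"z": 0,"turn": 0,"fingers": 0},
])

```text
time: 10.68
eef_pos: [458.3, 215.9, 12.3]
tool_rot: [[1.0, 0.003, 0.001], [0.003, -1.0, 0.001], [0.001, -0.001, -1.0]]
contact_force: [0.1, 0.2, -0.2]
width: 51.4
gripper_force: 0.0
```

>>> send_rows([
  {"x": 0,"y": 0,"z": 0,"turn": 0,"fingers": 0},
  {"x": 0,"y": 0,"z": 0,"turn": 0,"fingers": 0},
  {"x": 0,"y": 0,"z": 0,"turn": 0,"fingers": 0},
  {"x": 0,"y": 0,"z": 0,"turn": 0,"fingers": 0},
])

```text
time: 11.02
eef_pos: [460.0, 216.4, 13.7]
tool_rot: [[1.0, 0.002, 0.005], [0.002, -1.0, 0.003], [0.005, -0.003, -1.0]]
contact_force: [0.1, 0.7, 1.1]
width: 0.7
gripper_force: 0.3
```

The fingers closed just above the ring, with the tips too high. Open, check the ring hasn't moved, then go lower.

>>> send_rows([
  {"x": 0,"y": 0,"z": 0.5,"turn": 0,"fingers": 1},
  {"x": 0,"y": 0,"z": 0.5,"turn": 0,"fingers": 1},
  {"x": 0,"y": 0,"z": 0,"turn": 0,"fingers": 1},
  {"x": 0,"y": 0,"z": 0,"turn": 0,"fingers": 1},
  {"x": 0,"y": 0,"z": 0,"turn": 0,"fingers": 1},
])

```text
time: 11.43
eef_pos: [457.7, 215.2, 36.7]
tool_rot: [[1.0, 0.003, 0.001], [0.003, -1.0, 0.0], [0.001, -0.0, -1.0]]
contact_force: [-1.4, -0.1, 0.1]
width: 61.3
gripper_force: 0.0
```

Run:
```python
from h import *
s=get_state();e=s['eef_pos'];print(s['time'],e)
p=snapshot("wrist")
x,q,im=fit(p,(458,214.5),14,20,35);print(x,q)
cv2.imwrite("pics/f5.png",cv2.resize(im,(260,260)))
```

```text
11.4333 [457.71832427 215.19097203  36.69951977]
[459. 215.] 3860.950439453125
```

View pics/f5.png

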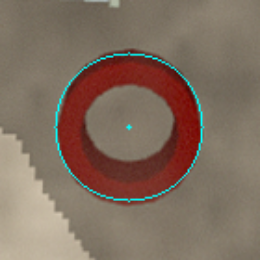

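Ring undisturbed at (459,215).

>>> send_rows([
  {"x": 0.04,"y": 0,"z": -0.5,"turn": 0,"fingers": 1},
  {"x": 0,"y": 0,"z": -0.5,"turn": 0,"fingers": 1},
  {"x": 0,"y": 0,"z": -0.35,"turn": 0,"fingers": 1},
  {"x": 0,"y": 0,"z": 0,"turn": 0,"fingers": 0.7},
  {"x": 0,"y": 0,"z": 0,"turn": 0,"fingers": 0.3},
  {"x": 0,"y": 0,"z": 0,"turn": 0,"fingers": 0},
  {"x": 0,"y": 0,"z": 0,"turn": 0,"fingers": 0},
  {"x": 0,"y": 0,"z": 0,"turn": 0,"fingers": 0},
])

```text
time: 12.15
eef_pos: [458.8, 215.3, 3.3]
tool_rot: [[1.0, 0.003, 0.0], [0.003, -1.0, 0.0], [0.0, -0.0, -1.0]]
contact_force: [-1.1, -1.3, 4.2]
width: 37.2
gripper_force: 59.5
```

>>> send_rows([
  {"x": 0,"y": 0,"z": 0,"turn": 0,"fingers": 0},
  {"x": 0,"y": 0,"z": 0,"turn": 0,"fingers": 0},
  {"x": 0,"y": 0,"z": 0,"turn": 0,"fingers": 0},
])

```text
time: 12.4
eef_pos: [458.8, 215.3, 3.3]
tool_rot: [[1.0, 0.003, 0.001], [0.003, -1.0, 0.0], [0.001, -0.0, -1.0]]
contact_force: [-1.8, -1.2, 6.6]
width: 36.9
gripper_force: 59.7
```

>>> send_rows([
  {"x": 0,"y": 0,"z": 0.6,"turn": 0,"fingers": 0},
  {"x": 0,"y": 0,"z": 1,"turn": 0,"fingers": 0},
  {"x": 0,"y": 0,"z": 1,"turn": 0,"fingers": 0},
  {"x": 0,"y": 0,"z": 1,"turn": 0,"fingers": 0},
  {"x": -0.29,"y": 0.82,"z": 0.7,"turn": 0,"fingers": 0},
  {"x": -0.4,"y": 1,"z": 0,"turn": 0,"fingers": 0},
  {"x": -0.4,"y": 1,"z": 0,"turn": 0,"fingers": 0},
  {"x": -0.4,"y": 1,"z": 0,"turn": 0,"fingers": 0},
])

```text
time: 13.07
eef_pos: [421.4, 311.8, 111.1]
tool_rot: [[1.0, 0.002, 0.002], [0.002, -1.0, 0.001], [0.002, -0.001, -1.0]]
contact_force: [-0.1, -0.1, -1.5]
width: 36.8
gripper_force: 60.4
```

>>> send_rows([
  {"x": -0.4,"y": 1,"z": 0,"turn": 0,"fingers": 0},
  {"x": 0,"y": 1,"z": 0,"turn": 0,"fingers": 0},
  {"x": 0,"y": 0,"z": 0,"turn": 0,"fingers": 0},
  {"x": 0,"y": 0,"z": 0,"turn": 0,"fingers": 0},
  {"x": 0,"y": 0,"z": 0,"turn": 0,"fingers": 0},
])

```text
time: 13.48
eef_pos: [411.1, 360.1, 110.0]
tool_rot: [[1.0, 0.003, -0.0], [0.003, -1.0, -0.001], [-0.0, 0.001, -1.0]]
contact_force: [-0.0, 0.0, -1.9]
width: 37.0
gripper_force: 60.4
```

Run:
```python
from h import *
s=get_state();e=s['eef_pos'];print(s['time'],e,s['width'])
p=snapshot("wrist");hsv=cv2.cvtColor(p['frame'],cv2.COLOR_RGB2HSV)
im=rect(p,e[:2],e[2]+10.7,35);m=cv2.cvtColor(im,cv2.COLOR_RGB2HSV)
m=((m[...,1]>120)&((m[...,0]<10)|(m[...,0]>170))).astype(np.uint8)
c=max(cv2.findContours(m,cv2.RETR_EXTERNAL,cv2.CHAIN_APPROX_NONE)[0],key=cv2.contourArea);(a,b),r=cv2.minEnclosingCircle(c);print(35-b/2,35-a/2,r/2)
cv2.imwrite("pics/f6.png",cv2.resize(p['frame'][150:420,170:470,::-1],(600,540)))
```

```text
13.4833 [411.06540532 360.13241865 109.98323836] 37.00638454109238
0.75 -0.25 21.28678321838379
```

View pics/f6.png

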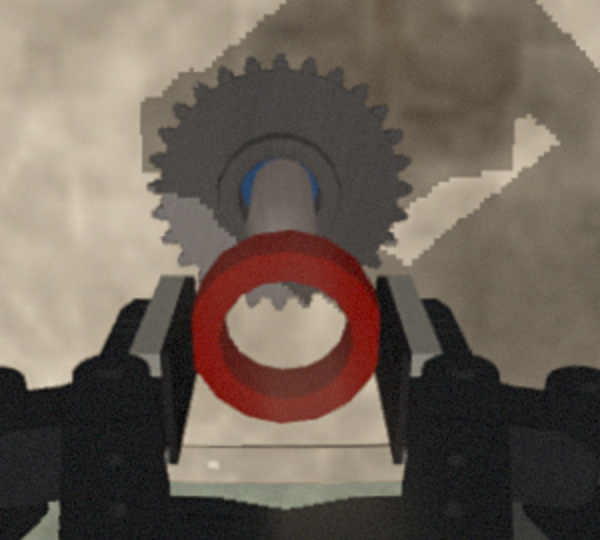

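Ring held level, concentric with the post. Lower it.

>>> send_rows([
  {"x": 0,"y": 0.01,"z": -0.6,"turn": 0,"fingers": 0},
  {"x": 0,"y": 0,"z": -0.5,"turn": 0,"fingers": 0},
  {"x": 0,"y": 0,"z": -0.4,"turn": 0,"fingers": 0},
  {"x": 0,"y": 0,"z": -0.4,"turn": 0,"fingers": 0},
  {"x": 0,"y": 0,"z": -0.4,"turn": 0,"fingers": 0},
  {"x": 0,"y": 0,"z": -0.4,"turn": 0,"fingers": 0},
  {"x": 0,"y": 0,"z": -0.4,"turn": 0,"fingers": 0},
  {"x": 0,"y": 0,"z": 0,"turn": 0,"fingers": 0},
])

```text
time: 14.2
eef_pos: [410.4, 360.1, 30.4]
tool_rot: [[1.0, 0.003, -0.002], [0.003, -1.0, -0.002], [-0.002, 0.002, -1.0]]
contact_force: [-0.3, -0.1, -1.1]
width: 36.9
gripper_force: 60.4
```

>>> send_rows([
  {"x": 0,"y": 0,"z": -0.1,"turn": 0,"fingers": 0},
  {"x": 0,"y": 0,"z": -0.05,"turn": 0,"fingers": 0},
  {"x": 0,"y": 0,"z": 0,"turn": 0,"fingers": 0},
  {"x": 0,"y": 0,"z": 0,"turn": 0,"fingers": 0},
])

```text
time: 14.53
eef_pos: [411.6, 361.2, 29.4]
tool_rot: [[1.0, 0.003, 0.001], [0.003, -1.0, 0.0], [0.001, -0.0, -1.0]]
contact_force: [-1.4, -0.2, 2.0]
width: 37.2
gripper_force: 60.7
```

Seated at 29.4, as predicted. Release and travel to the brass sprocket.

>>> send_rows([
  {"x": 0,"y": 0,"z": 0,"turn": 0,"fingers": 0.5},
  {"x": 0,"y": 0,"z": 0,"turn": 0,"fingers": 1},
  {"x": 0,"y": 0,"z": 0,"turn": 0,"fingers": 1},
  {"x": 0,"y": 0,"z": 0,"turn": 0,"fingers": 1},
  {"x": 0,"y": 0,"z": 1,"turn": 0,"fingers": 1},
  {"x": 0,"y": 0,"z": 1,"turn": 0,"fingers": 1},
  {"x": 0,"y": 0,"z": 1,"turn": 0,"fingers": 1},
  {"x": 0,"y": 0,"z": 1,"turn": 0,"fingers": 1},
])

```text
time: 15.2
eef_pos: [411.2, 360.8, 129.7]
tool_rot: [[1.0, 0.003, -0.0], [0.003, -1.0, -0.0], [-0.0, 0.0, -1.0]]
contact_force: [0.6, -0.4, -0.3]
width: 85.3
gripper_force: 0.0
```

>>> send_rows([
  {"x": 0.3,"y": -1,"z": 0.5,"turn": 0,"fingers": 1},
  {"x": 0.3,"y": -1,"z": 0,"turn": 0,"fingers": 1},
  {"x": 0.3,"y": -1,"z": 0,"turn": 0,"fingers": 1},
  {"x": 0.3,"y": -1,"z": 0,"turn": 0,"fingers": 1},
  {"x": 0.3,"y": -1,"z": 0,"turn": 0,"fingers": 1},
  {"x": 0,"y": -1,"z": 0,"turn": 0,"fingers": 1},
  {"x": 0,"y": -1,"z": 0,"turn": 0,"fingers": 1},
  {"x": 0,"y": -1,"z": 0,"turn": 0,"fingers": 1},
])

```text
time: 15.87
eef_pos: [448.8, 159.8, 141.3]
tool_rot: [[1.0, 0.003, 0.0], [0.003, -1.0, 0.0], [0.0, -0.0, -1.0]]
contact_force: [0.4, -0.5, -1.0]
width: 85.5
gripper_force: 0.0
```

>>> send_rows([
  {"x": 0,"y": -1,"z": 0,"turn": 0,"fingers": 1},
  {"x": 0,"y": -1,"z": 0,"turn": 0,"fingers": 1},
  {"x": 0,"y": -1,"z": 0,"turn": 0,"fingers": 1},
  {"x": 0,"y": -1,"z": 0,"turn": 0,"fingers": 1},
  {"x": 0,"y": -1,"z": 0,"turn": 0,"fingers": 1},
  {"x": 0,"y": -1,"z": 0,"turn": 0,"fingers": 1},
  {"x": 0,"y": -1,"z": 0,"turn": 0,"fingers": 1},
  {"x": 0,"y": -1,"z": 0,"turn": 0,"fingers": 1},
])

```text
time: 16.53
eef_pos: [448.8, -40.3, 141.4]
tool_rot: [[1.0, 0.003, 0.0], [0.003, -1.0, -0.0], [0.0, 0.0, -1.0]]
contact_force: [1.3, 0.4, 0.3]
width: 85.5
gripper_force: 0.0
```

>>> send_rows([
  {"x": -0.3,"y": -1,"z": 0,"turn": 0,"fingers": 1},
  {"x": -0.3,"y": -1,"z": 0,"turn": 0,"fingers": 1},
  {"x": -0.3,"y": -1,"z": 0,"turn": 0,"fingers": 1},
  {"x": -0.3,"y": -1,"z": 0,"turn": 0,"fingers": 1},
  {"x": -0.3,"y": -1,"z": 0,"turn": 0,"fingers": 1},
  {"x": -0.3,"y": -1,"z": 0,"turn": 0,"fingers": 1},
  {"x": 0,"y": -1,"z": 0,"turn": 0,"fingers": 1},
  {"x": 0,"y": -1,"z": 0,"turn": 0,"fingers": 1},
])

```text
time: 17.2
eef_pos: [403.3, -240.3, 141.4]
tool_rot: [[1.0, 0.002, 0.0], [0.002, -1.0, 0.0], [0.0, -0.0, -1.0]]
contact_force: [0.1, -0.6, 0.1]
width: 85.4
gripper_force: 0.0
```

>>> send_rows([
  {"x": 0,"y": -1,"z": 0,"turn": 0,"fingers": 1},
  {"x": 0,"y": -1,"z": 0,"turn": 0,"fingers": 1},
  {"x": 0,"y": -1,"z": 0,"turn": 0,"fingers": 1},
  {"x": 0,"y": -1,"z": 0,"turn": 0,"fingers": 1},
  {"x": 0,"y": 0,"z": 0,"turn": 0,"fingers": 1},
  {"x": 0,"y": 0,"z": 0,"turn": 0,"fingers": 1},
  {"x": 0,"y": 0,"z": 0,"turn": 0,"fingers": 1},
])

```text
time: 17.78
eef_pos: [403.4, -338.4, 141.0]
tool_rot: [[1.0, 0.002, -0.001], [0.002, -1.0, 0.001], [-0.001, -0.001, -1.0]]
contact_force: [-0.3, 0.2, -0.5]
width: 85.4
gripper_force: 0.0
```

Run:
```python
from h import *
s=get_state();e=s['eef_pos'];print(s['time'],e,s['tool_rot'][0])
p=snapshot("wrist")
for g in recognise(p,"medium_sprocket"): print(g['conf'],fpix2w(p,g['position'],8))
im=rect(p,(403,-340),3,70);h=cv2.cvtColor(im,cv2.COLOR_RGB2HSV)
m=((h[...,1]>110)&(h[...,0]>15)&(h[...,0]<32)&(h[...,2]>90)).astype(np.uint8)
c=max(cv2.findContours(m,cv2.RETR_EXTERNAL,cv2.CHAIN_APPROX_NONE)[0],key=cv2.contourArea);(a,b),r=cv2.minEnclosingCircle(c)
print('med',473-b/2,-270-a/2,r/2)
x,q,im1=fit(p,(473-b/2,-270-a/2),16,13,35);print('bore',x)
S=snapshot("scene");T=snapshot("top")
t=lambda a:cv2.resize(a,(260,260))
cv2.imwrite("pics/f7.png",np.hstack([t(im[:,:,::-1]),t(im1),t(S['frame'][270:370,150:250,::-1])]))
```

```text
17.7833 [ 403.40402144 -338.39072108  141.01753086] [ 9.99997286e-01  2.19126006e-03 -7.90990298e-04]
0.69 [350.12626143 -92.62669746   8.        ]
0.68 [ 415.32878743 -338.00069553    8.        ]
med 403.8028106689453 -338.8051300048828 35.07387161254883
bore [ 404.30281067 -338.80513   ]
```

View pics/f7.png

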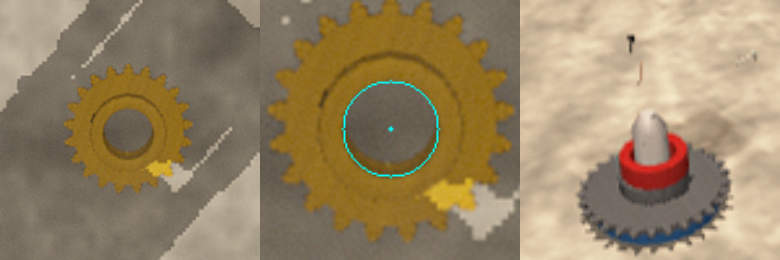

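Red ring sits flat on the large sprocket. Brass is at (404,-338.8) with radius 35.1, a good match. Grip it at TCP z≈5.

>>> send_rows([
  {"x": 0.02,"y": -0.02,"z": -1,"turn": 0,"fingers": 1},
  {"x": 0,"y": 0,"z": -1,"turn": 0,"fingers": 1},
  {"x": 0,"y": 0,"z": -1,"turn": 0,"fingers": 1},
  {"x": 0,"y": 0,"z": -1,"turn": 0,"fingers": 1},
  {"x": 0,"y": 0,"z": -0.8,"turn": 0,"fingers": 1},
  {"x": 0,"y": 0,"z": -0.6,"turn": 0,"fingers": 1},
  {"x": 0,"y": 0,"z": 0,"turn": 0,"fingers": 1},
  {"x": 0,"y": 0,"z": 0,"turn": 0,"fingers": 0.7},
])

```text
time: 18.65
eef_pos: [404.1, -338.7, 5.9]
tool_rot: [[1.0, 0.003, -0.001], [0.003, -1.0, 0.001], [-0.001, -0.001, -1.0]]
contact_force: [0.1, 0.4, 0.2]
width: 75.5
gripper_force: 0.0
```

>>> send_rows([
  {"x": 0,"y": 0,"z": 0,"turn": 0,"fingers": 0.3},
  {"x": 0,"y": 0,"z": 0,"turn": 0,"fingers": 0},
  {"x": 0,"y": 0,"z": 0,"turn": 0,"fingers": 0},
  {"x": 0,"y": 0,"z": 0,"turn": 0,"fingers": 0},
  {"x": 0,"y": 0,"z": 0,"turn": 0,"fingers": 0},
  {"x": 0,"y": 0,"z": 0,"turn": 0,"fingers": 0},
])

```text
time: 19.15
eef_pos: [405.1, -340.0, 8.1]
tool_rot: [[1.0, 0.003, 0.002], [0.003, -1.0, -0.001], [0.002, 0.001, -1.0]]
contact_force: [-1.4, 2.1, 10.3]
width: 36.9
gripper_force: 58.8
```

>>> send_rows([
  {"x": 0,"y": 0,"z": 0.6,"turn": 0,"fingers": 0},
  {"x": 0,"y": 0,"z": 1,"turn": 0,"fingers": 0},
  {"x": 0,"y": 0,"z": 1,"turn": 0,"fingers": 0},
  {"x": 0,"y": 0,"z": 1,"turn": 0,"fingers": 0},
  {"x": 0.3,"y": 1,"z": 1,"turn": 0,"fingers": 0},
  {"x": 0.3,"y": 1,"z": 0.2,"turn": 0,"fingers": 0},
  {"x": 0.3,"y": 1,"z": 0,"turn": 0,"fingers": 0},
  {"x": 0.3,"y": 1,"z": 0,"turn": 0,"fingers": 0},
])

```text
time: 19.82
eef_pos: [435.0, -238.9, 127.9]
tool_rot: [[1.0, 0.002, 0.003], [0.002, -1.0, -0.001], [0.003, 0.001, -1.0]]
contact_force: [0.7, 0.2, -2.0]
width: 36.3
gripper_force: 60.5
```

>>> send_rows([
  {"x": 0,"y": 1,"z": 0,"turn": 0,"fingers": 0},
  {"x": 0,"y": 1,"z": 0,"turn": 0,"fingers": 0},
  {"x": 0,"y": 1,"z": 0,"turn": 0,"fingers": 0},
  {"x": 0,"y": 1,"z": 0,"turn": 0,"fingers": 0},
  {"x": 0,"y": 1,"z": 0,"turn": 0,"fingers": 0},
  {"x": 0,"y": 1,"z": 0,"turn": 0,"fingers": 0},
  {"x": 0,"y": 1,"z": 0,"turn": 0,"fingers": 0},
  {"x": 0,"y": 1,"z": 0,"turn": 0,"fingers": 0},
])

```text
time: 20.48
eef_pos: [434.3, -38.4, 127.0]
tool_rot: [[1.0, 0.002, 0.001], [0.002, -1.0, -0.0], [0.001, 0.0, -1.0]]
contact_force: [0.9, 0.1, -2.1]
width: 36.8
gripper_force: 60.5
```

>>> send_rows([
  {"x": 0,"y": 1,"z": 0,"turn": 0,"fingers": 0},
  {"x": 0,"y": 1,"z": 0,"turn": 0,"fingers": 0},
  {"x": 0,"y": 1,"z": 0,"turn": 0,"fingers": 0},
  {"x": 0,"y": 1,"z": 0,"turn": 0,"fingers": 0},
  {"x": 0,"y": 1,"z": 0,"turn": 0,"fingers": 0},
  {"x": 0,"y": 1,"z": 0,"turn": 0,"fingers": 0},
  {"x": 0,"y": 1,"z": 0,"turn": 0,"fingers": 0},
  {"x": 0,"y": 1,"z": 0,"turn": 0,"fingers": 0},
])

```text
time: 21.15
eef_pos: [434.2, 161.7, 127.0]
tool_rot: [[1.0, 0.003, 0.001], [0.003, -1.0, 0.0], [0.001, -0.0, -1.0]]
contact_force: [0.3, 0.1, -0.9]
width: 36.1
gripper_force: 60.5
```

>>> send_rows([
  {"x": -0.3,"y": 1,"z": 0,"turn": 0,"fingers": 0},
  {"x": -0.3,"y": 1,"z": 0,"turn": 0,"fingers": 0},
  {"x": -0.3,"y": 1,"z": 0,"turn": 0,"fingers": 0},
  {"x": 0,"y": 1,"z": 0,"turn": 0,"fingers": 0},
  {"x": 0,"y": 1,"z": 0,"turn": 0,"fingers": 0},
  {"x": 0,"y": 0,"z": 0,"turn": 0,"fingers": 0},
  {"x": 0,"y": 0,"z": 0,"turn": 0,"fingers": 0},
])

```text
time: 21.73
eef_pos: [411.8, 286.5, 126.9]
tool_rot: [[1.0, 0.005, 0.001], [0.005, -1.0, 0.001], [0.001, -0.001, -1.0]]
contact_force: [0.7, -0.4, -2.5]
width: 36.4
gripper_force: 60.6
```

Run:
```python
from h import *
s=get_state();e=s['eef_pos'];print(s['time'],e,s['width'])
p=snapshot("wrist")
im=rect(p,e[:2],e[2]-5,60);h=cv2.cvtColor(im,cv2.COLOR_RGB2HSV)
m=((h[...,1]>90)&(h[...,0]>13)&(h[...,0]<32)&(h[...,2]>60)).astype(np.uint8)
c=max(cv2.findContours(m,cv2.RETR_EXTERNAL,cv2.CHAIN_APPROX_NONE)[0],key=cv2.contourArea);(a,b),r=cv2.minEnclosingCircle(c)
print('med rel',60-b/2,60-a/2,r/2)
x,q,im1=fit(p,(411,361),66,4,25);print(x)
cv2.imwrite("pics/f8.png",np.hstack([cv2.resize(im[:,:,::-1],(300,300)),cv2.resize(im1,(300,300))]))
```

```text
21.7333 [411.83326453 286.4708831  126.85488854] 36.42509037279923
med rel -0.8826904296875 0.0 34.9951057434082
[411. 361.]
```

View pics/f8.png

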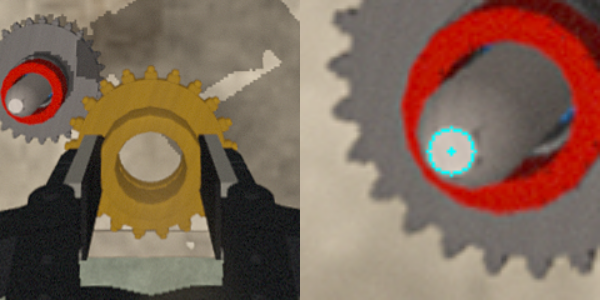

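Part is held level and the post is at (411,361). Move on top and lower to contact at about 48.

>>> send_rows([
  {"x": 0,"y": 1,"z": 0,"turn": 0,"fingers": 0},
  {"x": 0,"y": 1,"z": 0,"turn": 0,"fingers": 0},
  {"x": 0.01,"y": 0.7,"z": 0,"turn": 0,"fingers": 0},
  {"x": 0,"y": 0.28,"z": -0.2,"turn": 0,"fingers": 0},
  {"x": 0,"y": 0,"z": -0.5,"turn": 0,"fingers": 0},
  {"x": 0,"y": 0,"z": -0.4,"turn": 0,"fingers": 0},
  {"x": 0,"y": 0,"z": 0,"turn": 0,"fingers": 0},
  {"x": 0,"y": 0,"z": 0,"turn": 0,"fingers": 0},
])

```text
time: 22.45
eef_pos: [411.5, 358.3, 97.9]
tool_rot: [[1.0, 0.002, -0.002], [0.002, -1.0, -0.002], [-0.002, 0.002, -1.0]]
contact_force: [-1.4, -0.7, -3.2]
width: 36.2
gripper_force: 60.7
```

>>> send_rows([
  {"x": 0,"y": 0,"z": -0.4,"turn": 0,"fingers": 0},
  {"x": 0,"y": 0,"z": -0.4,"turn": 0,"fingers": 0},
  {"x": 0,"y": 0,"z": -0.4,"turn": 0,"fingers": 0},
  {"x": 0,"y": 0,"z": -0.4,"turn": 0,"fingers": 0},
  {"x": 0,"y": 0,"z": -0.35,"turn": 0,"fingers": 0},
  {"x": 0,"y": 0,"z": 0,"turn": 0,"fingers": 0},
  {"x": 0,"y": 0,"z": 0,"turn": 0,"fingers": 0},
])

```text
time: 23.03
eef_pos: [411.9, 359.7, 49.1]
tool_rot: [[1.0, 0.003, -0.001], [0.003, -1.0, -0.001], [-0.001, 0.001, -1.0]]
contact_force: [-0.1, -0.4, -2.1]
width: 36.3
gripper_force: 60.7
```

>>> send_rows([
  {"x": 0,"y": 0.02,"z": -0.08,"turn": 0,"fingers": 0},
  {"x": 0,"y": 0,"z": -0.05,"turn": 0,"fingers": 0},
  {"x": 0,"y": 0,"z": 0,"turn": 0,"fingers": 0},
  {"x": 0,"y": 0,"z": 0,"turn": 0,"fingers": 0},
])

```text
time: 23.37
eef_pos: [412.2, 360.3, 48.1]
tool_rot: [[1.0, 0.003, 0.0], [0.003, -1.0, -0.0], [0.0, 0.0, -1.0]]
contact_force: [-3.5, -4.3, 14.8]
width: 36.5
gripper_force: 62.6
```

Seated at 48.1. Release and go to the small steel sprocket.

>>> send_rows([
  {"x": 0,"y": 0,"z": 0.05,"turn": 0,"fingers": 0.5},
  {"x": 0,"y": 0,"z": 0,"turn": 0,"fingers": 1},
  {"x": 0,"y": 0,"z": 0,"turn": 0,"fingers": 1},
  {"x": 0,"y": 0,"z": 0,"turn": 0,"fingers": 1},
  {"x": 0,"y": 0,"z": 1,"turn": 0,"fingers": 1},
  {"x": 0,"y": 0,"z": 1,"turn": 0,"fingers": 1},
  {"x": 0,"y": 0,"z": 1,"turn": 0,"fingers": 1},
  {"x": 0,"y": 0,"z": 0.7,"turn": 0,"fingers": 1},
])

```text
time: 24.03
eef_pos: [412.6, 360.9, 142.3]
tool_rot: [[1.0, 0.003, 0.001], [0.003, -1.0, 0.001], [0.001, -0.001, -1.0]]
contact_force: [0.5, 0.7, 0.3]
width: 85.7
gripper_force: 0.0
```

>>> send_rows([
  {"x": 0.3,"y": -1,"z": 0,"turn": 0,"fingers": 1},
  {"x": 0.3,"y": -1,"z": 0,"turn": 0,"fingers": 1},
  {"x": 0.3,"y": -1,"z": 0,"turn": 0,"fingers": 1},
  {"x": 0,"y": -1,"z": 0,"turn": 0,"fingers": 1},
  {"x": 0,"y": -1,"z": 0,"turn": 0,"fingers": 1},
  {"x": 0,"y": -1,"z": 0,"turn": 0,"fingers": 1},
  {"x": 0,"y": -1,"z": 0,"turn": 0,"fingers": 1},
  {"x": 0,"y": -1,"z": 0,"turn": 0,"fingers": 1},
])

```text
time: 24.7
eef_pos: [434.5, 159.3, 140.5]
tool_rot: [[1.0, 0.003, 0.0], [0.003, -1.0, 0.0], [0.0, -0.0, -1.0]]
contact_force: [-0.5, 0.1, 0.4]
width: 85.5
gripper_force: 0.0
```

>>> send_rows([
  {"x": 0,"y": -1,"z": 0,"turn": 0,"fingers": 1},
  {"x": 0,"y": -1,"z": 0,"turn": 0,"fingers": 1},
  {"x": 0,"y": -1,"z": 0,"turn": 0,"fingers": 1},
  {"x": 0,"y": -1,"z": 0,"turn": 0,"fingers": 1},
  {"x": 0,"y": -1,"z": 0,"turn": 0,"fingers": 1},
  {"x": 0,"y": -1,"z": 0,"turn": 0,"fingers": 1},
  {"x": 0,"y": -1,"z": 0,"turn": 0,"fingers": 1},
  {"x": 0,"y": -1,"z": 0,"turn": 0,"fingers": 1},
])

```text
time: 25.37
eef_pos: [434.5, -40.8, 140.5]
tool_rot: [[1.0, 0.003, 0.0], [0.003, -1.0, -0.0], [0.0, 0.0, -1.0]]
contact_force: [0.7, 0.4, -0.1]
width: 85.5
gripper_force: 0.0
```

>>> send_rows([
  {"x": 0,"y": -1,"z": 0,"turn": 0,"fingers": 1},
  {"x": 0,"y": -1,"z": 0,"turn": 0,"fingers": 1},
  {"x": 0,"y": -1,"z": 0,"turn": 0,"fingers": 1},
  {"x": 0,"y": -1,"z": 0,"turn": 0,"fingers": 1},
  {"x": 0,"y": -1,"z": 0,"turn": 0,"fingers": 1},
  {"x": 0,"y": -1,"z": 0,"turn": 0,"fingers": 1},
  {"x": 0,"y": -0.6,"z": 0,"turn": 0,"fingers": 1},
  {"x": 0,"y": 0,"z": 0,"turn": 0,"fingers": 1},
])

```text
time: 26.03
eef_pos: [435.2, -207.1, 140.6]
tool_rot: [[1.0, 0.0, 0.001], [0.0, -1.0, -0.001], [0.001, 0.001, -1.0]]
contact_force: [-0.8, -0.1, 0.7]
width: 85.6
gripper_force: 0.0
```

>>> send_rows([
  {"x": 0,"y": 0,"z": 0,"turn": 0,"fingers": 1},
])

```text
time: 26.12
eef_pos: [434.4, -204.9, 140.3]
tool_rot: [[1.0, 0.001, -0.0], [0.001, -1.0, 0.0], [-0.0, -0.0, -1.0]]
contact_force: [-0.1, 0.6, -0.6]
width: 85.1
gripper_force: 0.0
```

Run:
```python
from h import *
s=get_state();e=s['eef_pos'];print(s['time'],e)
p=snapshot("wrist")
g=[(fpix2w(p,g['position'],8),g['conf']) for g in recognise(p,"small_sprocket")];print(g)
c=g[0][0][:2]
a,q,i1=fit(p,c,3,26,50);b,q,i2=fit(p,a,16,13,30);d,q,i3=fit(p,a,16,20,35);print(a,b,d)
S=snapshot("scene")
t=lambda a:cv2.resize(a,(260,260))
cv2.imwrite("pics/f9.png",np.hstack([t(i1),t(i2),t(S['frame'][270:370,150:250,::-1])]))
```

```text
26.1167 [ 434.43975233 -204.93184399  140.34177026]
[(array([ 448.69399798, -200.97870529,    8.        ]), 0.76)]
[ 468.19399798 -194.47870529] [ 470.19399798 -182.97870529] [ 476.19399798 -192.47870529]
```

View pics/f9.png

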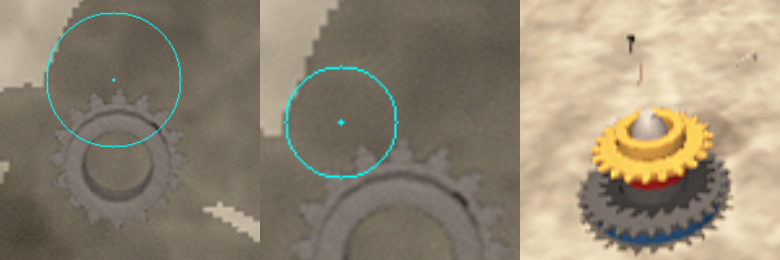

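The brass sprocket sits flat in the stack. The automatic fit missed the steel sprocket. Reading the tile puts it near (437,-197), so I'll refine numerically. I have also viewed 15 pictures, one over the limit of 14, so no more views.

Run:
```python
from h import *
from scipy.optimize import minimize
p=snapshot("wrist");c=(437,-197)
for n,z,r,h in(("root",4,23.5,31),("tip",3,26,35),("bore16",16,13,19),("boss",16,20,27)):
    a,q,_=fit(p,c,z,r,h);print(n,a,round(q))
for z,lo,hi in((16,22,30),(16,36,44),(3,46,56)):
    im=cv2.GaussianBlur(cv2.cvtColor(rect(p,c,z,40),cv2.COLOR_RGB2GRAY),(0,0),1.5)
    H=cv2.HoughCircles(im,cv2.HOUGH_GRADIENT,1,5,param1=40,param2=12,minRadius=lo,maxRadius=hi)
    if H is not None: print(z,[(round(c[0]+40-b/2,1),round(c[1]+40-a/2,1),round(r/2,1)) for a,b,r in H[0][:3]])
# saturation segmentation: steel greyer than bench
im=rect(p,c,4,38);h=cv2.cvtColor(im,cv2.COLOR_RGB2HSV)[...,1]
t,m=cv2.threshold(cv2.GaussianBlur(h,(0,0),1),0,1,cv2.THRESH_BINARY_INV|cv2.THRESH_OTSU)
k=max(cv2.findContours(m,cv2.RETR_EXTERNAL,cv2.CHAIN_APPROX_NONE)[0],key=cv2.contourArea);(a,b),r=cv2.minEnclosingCircle(k)
print('sat',t,c[0]+38-b/2,c[1]+38-a/2,r/2)
```

```text
root [ 437.  -196.5] 29
tip [ 438.  -196.5] 20
bore16 [ 438.  -196.5] 467
boss [ 436.5 -196.5] 94
16 [(np.float32(444.2), np.float32(-197.8), np.float32(14.7)), (np.float32(438.2), np.float32(-197.2), np.float32(14.3)), (np.float32(441.2), np.float32(-196.2), np.float32(12.0))]
16 [(np.float32(438.8), np.float32(-196.2), np.float32(20.0)), (np.float32(436.2), np.float32(-197.8), np.float32(20.6)), (np.float32(436.2), np.float32(-194.8), np.float32(21.2))]
3 [(np.float32(430.8), np.float32(-195.8), np.float32(23.8)), (np.float32(430.8), np.float32(-198.8), np.float32(24.4))]
sat 43.0 437.9267234802246 -196.36358642578125 27.018417358398438
```

All agree: (437.7,-196.5), radius 27.0. Grip it.

>>> send_rows([
  {"x": 0.13,"y": 0.34,"z": -1,"turn": 0,"fingers": 1},
  {"x": 0,"y": 0,"z": -1,"turn": 0,"fingers": 1},
  {"x": 0,"y": 0,"z": -1,"turn": 0,"fingers": 1},
  {"x": 0,"y": 0,"z": -1,"turn": 0,"fingers": 1},
  {"x": 0,"y": 0,"z": -0.6,"turn": 0,"fingers": 1},
  {"x": 0,"y": 0,"z": 0,"turn": 0,"fingers": 1},
  {"x": 0,"y": 0,"z": 0,"turn": 0,"fingers": 1},
])

```text
time: 26.9
eef_pos: [437.5, -195.2, 25.2]
tool_rot: [[1.0, 0.004, -0.002], [0.004, -1.0, 0.001], [-0.002, -0.001, -1.0]]
contact_force: [0.6, 0.4, 0.4]
width: 85.6
gripper_force: 0.0
```

Run:
```python
from h import *
s=get_state();e=s['eef_pos'];print(s['time'],e)
p=snapshot("wrist");c=(437.7,-196.5)
im=rect(p,c,4,36);h=cv2.cvtColor(im,cv2.COLOR_RGB2HSV)[...,1]
t,m=cv2.threshold(cv2.GaussianBlur(h,(0,0),1),0,1,cv2.THRESH_BINARY_INV|cv2.THRESH_OTSU)
k=max(cv2.findContours(m,cv2.RETR_EXTERNAL,cv2.CHAIN_APPROX_NONE)[0],key=cv2.contourArea);(a,b),r=cv2.minEnclosingCircle(k)
print('sat',t,c[0]+36-b/2,c[1]+36-a/2,r/2)
for n,z,r,hh in(("root",4,23.5,31),("bore16",16,13,19)): print(n,fit(p,c,z,r,hh)[:2])
```

```text
26.9 [ 437.49523146 -195.16966164   25.1834079 ]
sat 42.0 438.2847473144531 -196.21186447143555 26.92683982849121
root (array([ 436.2, -196.5]), 56.058868408203125)
bore16 (array([ 438.2, -196.5]), 529.0903930664062)
```

>>> send_rows([
  {"x": 0.03,"y": -0.05,"z": -0.5,"turn": 0,"fingers": 1},
  {"x": 0,"y": 0,"z": -0.31,"turn": 0,"fingers": 1},
  {"x": 0,"y": 0,"z": 0,"turn": 0,"fingers": 0.7},
  {"x": 0,"y": 0,"z": 0,"turn": 0,"fingers": 0.3},
  {"x": 0,"y": 0,"z": 0,"turn": 0,"fingers": 0},
  {"x": 0,"y": 0,"z": 0,"turn": 0,"fingers": 0},
  {"x": 0,"y": 0,"z": 0,"turn": 0,"fingers": 0},
  {"x": 0,"y": 0,"z": 0,"turn": 0,"fingers": 0},
])

```text
time: 27.62
eef_pos: [439.0, -197.5, 6.5]
tool_rot: [[1.0, 0.003, 0.001], [0.003, -1.0, -0.001], [0.001, 0.001, -1.0]]
contact_force: [-3.0, 1.1, 11.3]
width: 36.7
gripper_force: 58.7
```

>>> send_rows([
  {"x": 0,"y": 0,"z": 0,"turn": 0,"fingers": 0},
  {"x": 0,"y": 0,"z": 0,"turn": 0,"fingers": 0},
])

```text
time: 27.78
eef_pos: [439.0, -197.5, 6.5]
tool_rot: [[1.0, 0.003, 0.001], [0.003, -1.0, -0.001], [0.001, 0.001, -1.0]]
contact_force: [-2.1, 0.7, 11.5]
width: 36.3
gripper_force: 58.7
```

>>> send_rows([
  {"x": 0,"y": 0,"z": 0.6,"turn": 0,"fingers": 0},
  {"x": 0,"y": 0,"z": 1,"turn": 0,"fingers": 0},
  {"x": 0,"y": 0,"z": 1,"turn": 0,"fingers": 0},
  {"x": 0,"y": 0,"z": 1,"turn": 0,"fingers": 0},
  {"x": 0,"y": 1,"z": 1,"turn": 0,"fingers": 0},
  {"x": 0,"y": 1,"z": 0.2,"turn": 0,"fingers": 0},
  {"x": 0,"y": 1,"z": 0,"turn": 0,"fingers": 0},
  {"x": 0,"y": 1,"z": 0,"turn": 0,"fingers": 0},
])

```text
time: 28.45
eef_pos: [438.9, -96.5, 126.5]
tool_rot: [[1.0, 0.002, 0.002], [0.002, -1.0, -0.001], [0.002, 0.001, -1.0]]
contact_force: [0.7, 0.2, -1.4]
width: 36.8
gripper_force: 60.9
```

>>> send_rows([
  {"x": 0,"y": 1,"z": 0,"turn": 0,"fingers": 0},
  {"x": 0,"y": 1,"z": 0,"turn": 0,"fingers": 0},
  {"x": 0,"y": 1,"z": 0,"turn": 0,"fingers": 0},
  {"x": 0,"y": 1,"z": 0,"turn": 0,"fingers": 0},
  {"x": 0,"y": 1,"z": 0,"turn": 0,"fingers": 0},
  {"x": 0,"y": 1,"z": 0,"turn": 0,"fingers": 0},
  {"x": 0,"y": 1,"z": 0,"turn": 0,"fingers": 0},
  {"x": 0,"y": 1,"z": 0,"turn": 0,"fingers": 0},
])

```text
time: 29.12
eef_pos: [438.4, 103.9, 125.7]
tool_rot: [[1.0, 0.003, 0.0], [0.003, -1.0, 0.0], [0.0, -0.0, -1.0]]
contact_force: [0.4, 0.0, -1.1]
width: 36.9
gripper_force: 60.9
```

>>> send_rows([
  {"x": -0.3,"y": 1,"z": 0,"turn": 0,"fingers": 0},
  {"x": -0.3,"y": 1,"z": 0,"turn": 0,"fingers": 0},
  {"x": -0.3,"y": 1,"z": 0,"turn": 0,"fingers": 0},
  {"x": -0.2,"y": 1,"z": 0,"turn": 0,"fingers": 0},
  {"x": 0,"y": 1,"z": 0,"turn": 0,"fingers": 0},
  {"x": 0,"y": 1,"z": 0,"turn": 0,"fingers": 0},
  {"x": 0,"y": 1,"z": 0,"turn": 0,"fingers": 0},
  {"x": 0,"y": 0,"z": 0,"turn": 0,"fingers": 0},
])

```text
time: 29.78
eef_pos: [412.0, 281.5, 126.1]
tool_rot: [[1.0, 0.005, 0.003], [0.005, -1.0, 0.002], [0.003, -0.002, -1.0]]
contact_force: [0.4, 0.5, 0.2]
width: 36.6
gripper_force: 60.9
```

>>> send_rows([
  {"x": 0,"y": 0,"z": 0,"turn": 0,"fingers": 0},
  {"x": 0,"y": 0,"z": 0,"turn": 0,"fingers": 0},
])

```text
time: 29.95
eef_pos: [410.6, 277.1, 125.3]
tool_rot: [[1.0, 0.003, -0.001], [0.003, -1.0, -0.001], [-0.001, 0.001, -1.0]]
contact_force: [0.4, -0.0, -1.2]
width: 36.4
gripper_force: 60.9
```

Run:
```python
from h import *
s=get_state();e=s['eef_pos'];print(s['time'],e,s['width'])
p=snapshot("wrist")
for n,c,z,r,h in(("post",(411,361),66,4,14),("part bore top",e[:2],e[2]+9.5,13,19),("part root",e[:2],e[2]-2.5,23.5,31)):
    x,q,_=fit(p,c,z,r,h);print(n,x,x-e[:2],round(q))
im=rect(p,(411.5,361),43,45);h=cv2.cvtColor(im,cv2.COLOR_RGB2HSV)
m=((h[...,1]>90)&(h[...,0]>13)&(h[...,0]<32)&(h[...,2]>60)).astype(np.uint8)
k=max(cv2.findContours(m,cv2.RETR_EXTERNAL,cv2.CHAIN_APPROX_NONE)[0],key=cv2.contourArea);(a,b),r=cv2.minEnclosingCircle(k)
print('med',411.5+45-b/2,361+45-a/2,r/2)
```

```text
29.95 [410.57705125 277.08781893 125.25286962] 36.35192067468024
post [411. 361.] [ 0.42294875 83.91218107] 1987
part bore top [410.07705125 277.08781893] [-0.5  0. ] 267
part root [407.07705125 277.08781893] [-3.5  0. ] 346
med 410.99650955200195 359.7367744445801 35.220916748046875
```

>>> send_rows([
  {"x": 0.05,"y": 1,"z": 0,"turn": 0,"fingers": 0},
  {"x": 0,"y": 1,"z": 0,"turn": 0,"fingers": 0},
  {"x": 0,"y": 0.9,"z": 0,"turn": 0,"fingers": 0},
  {"x": 0,"y": 0.46,"z": -0.3,"turn": 0,"fingers": 0},
  {"x": 0,"y": 0,"z": -0.5,"turn": 0,"fingers": 0},
  {"x": 0,"y": 0,"z": -0.4,"turn": 0,"fingers": 0},
  {"x": 0,"y": 0,"z": 0,"turn": 0,"fingers": 0},
  {"x": 0,"y": 0,"z": 0,"turn": 0,"fingers": 0},
])

```text
time: 30.67
eef_pos: [411.7, 360.1, 94.3]
tool_rot: [[1.0, 0.002, -0.002], [0.002, -1.0, -0.002], [-0.002, 0.002, -1.0]]
contact_force: [0.4, -0.6, -0.9]
width: 36.9
gripper_force: 60.9
```

>>> send_rows([
  {"x": 0,"y": 0,"z": 0,"turn": 0,"fingers": 0},
])

```text
time: 30.75
eef_pos: [412.5, 360.9, 95.3]
tool_rot: [[1.0, 0.002, -0.0], [0.002, -1.0, -0.0], [-0.0, 0.0, -1.0]]
contact_force: [0.1, -0.0, -1.2]
width: 37.0
gripper_force: 60.9
```

>>> send_rows([
  {"x": 0,"y": 0,"z": -0.4,"turn": 0,"fingers": 0},
  {"x": 0,"y": 0,"z": -0.4,"turn": 0,"fingers": 0},
  {"x": 0,"y": 0,"z": -0.3,"turn": 0,"fingers": 0},
  {"x": 0,"y": 0,"z": -0.15,"turn": 0,"fingers": 0},
  {"x": 0,"y": 0,"z": 0,"turn": 0,"fingers": 0},
  {"x": 0,"y": 0,"z": 0,"turn": 0,"fingers": 0},
])

```text
time: 31.25
eef_pos: [412.3, 361.5, 63.6]
tool_rot: [[1.0, 0.003, -0.001], [0.003, -1.0, -0.0], [-0.001, 0.0, -1.0]]
contact_force: [-0.1, 0.1, -2.0]
width: 36.9
gripper_force: 60.9
```

>>> send_rows([
  {"x": 0,"y": 0,"z": -0.08,"turn": 0,"fingers": 0},
  {"x": 0,"y": 0,"z": 0,"turn": 0,"fingers": 0},
  {"x": 0,"y": 0,"z": 0,"turn": 0,"fingers": 0},
])

```text
time: 31.5
eef_pos: [412.6, 361.9, 62.6]
tool_rot: [[1.0, 0.003, 0.001], [0.003, -1.0, 0.0], [0.001, -0.0, -1.0]]
contact_force: [-1.4, -1.0, 4.0]
width: 36.6
gripper_force: 61.4
```

Seated at 62.6, where 62.5 was expected. Release, retreat, and check numerically.

>>> send_rows([
  {"x": 0,"y": 0,"z": 0,"turn": 0,"fingers": 0.6},
  {"x": 0,"y": 0,"z": 0,"turn": 0,"fingers": 1},
  {"x": 0,"y": 0,"z": 0,"turn": 0,"fingers": 1},
  {"x": 0,"y": 0,"z": 0,"turn": 0,"fingers": 1},
  {"x": 0,"y": 0,"z": 0.7,"turn": 0,"fingers": 1},
  {"x": 0,"y": 0,"z": 1,"turn": 0,"fingers": 1},
  {"x": 0,"y": 0,"z": 1,"turn": 0,"fingers": 1},
  {"x": 0,"y": 0,"z": 1,"turn": 0,"fingers": 1},
])

```text
time: 32.17
eef_pos: [412.1, 361.5, 155.3]
tool_rot: [[1.0, 0.003, -0.001], [0.003, -1.0, -0.001], [-0.001, 0.001, -1.0]]
contact_force: [1.9, 1.7, -0.0]
width: 85.0
gripper_force: 0.0
```

>>> send_rows([
  {"x": 0,"y": -1,"z": 0,"turn": 0,"fingers": 1},
  {"x": 0,"y": -1,"z": 0,"turn": 0,"fingers": 1},
  {"x": 0,"y": -1,"z": 0,"turn": 0,"fingers": 1},
  {"x": 0,"y": 0,"z": 0,"turn": 0,"fingers": 1},
  {"x": 0,"y": 0,"z": 0,"turn": 0,"fingers": 1},
  {"x": 0,"y": 0,"z": 0,"turn": 0,"fingers": 1},
])

```text
time: 32.67
eef_pos: [412.8, 287.1, 154.7]
tool_rot: [[1.0, 0.002, 0.001], [0.002, -1.0, 0.001], [0.001, -0.001, -1.0]]
contact_force: [0.6, 0.4, -0.0]
width: 85.4
gripper_force: 0.0
```

Run:
```python
from h import *
s=get_state();e=s['eef_pos'];print(s['time'],e)
for p in (snapshot("wrist"),):
    for n,z,r,h in(("small boss top",72,20,28),("small root",60,23.5,32),("post",66,4,14)):
        x,q,_=fit(p,(411.5,361),z,r,h);print(n,x,round(q))
    im=rect(p,(411.5,361),43,45);h=cv2.cvtColor(im,cv2.COLOR_RGB2HSV)
    def circ(m,c,w):
        k=max(cv2.findContours(m.astype(np.uint8),cv2.RETR_EXTERNAL,cv2.CHAIN_APPROX_NONE)[0],key=cv2.contourArea);(a,b),r=cv2.minEnclosingCircle(k);print(c[0]+w-b/2,c[1]+w-a/2,r/2)
    circ((h[...,1]>90)&(h[...,0]>13)&(h[...,0]<32)&(h[...,2]>60),(411.5,361),45)
    # steel outline at plane of small plate: low saturation blob inside brass
    im=rect(p,(411.5,361),59,32);h=cv2.cvtColor(im,cv2.COLOR_RGB2HSV);m=(h[...,1]<70)
    circ(cv2.morphologyEx(m.astype(np.uint8),cv2.MORPH_OPEN,np.ones((3,3))),(411.5,361),32)
# scene camera: predict pixel of boss top centre vs detection
S=snapshot("scene")
for z in(56,72): print(z,w2pix(S,[411.3,361,z]).round(1))
for d in recognise(S,"small_sprocket")[:3]+recognise(S,"medium_sprocket")[:3]: print(d['position'],round(d['conf'],2))
# rectified ring at z=72 from scene cam (fit on its own)
c=(411.3,361);hh=32;src=np.float32([w2pix(S,[c[0]+i*hh,c[1]+j*hh,72]) for i,j in((1,1),(1,-1),(-1,-1),(-1,1))])
M=cv2.getPerspectiveTransform(src,np.float32([[0,0],[128,0],[128,128],[0,128]]));im=cv2.warpPerspective(S['frame'],M,(128,128))
hs=cv2.cvtColor(im,cv2.COLOR_RGB2HSV)
for r in(10,16.5,22): # mean colour round circles: post/bore, boss annulus top, outside
    t=np.linspace(0,6.28,24,endpoint=False);print(r,[int(v) for v in hs[(64-2*r*np.cos(t)).astype(int),(64-2*r*np.sin(t)).astype(int),2]])
```

```text
32.6667 [412.78732021 287.13556437 154.73095466]
small boss top [411. 362.] 533
small root [414.  356.5] 693
post [411. 361.] 1071
411.30089569091797 359.7840766906738 35.1998176574707
411.75 361.25 44.901329040527344
56 [198.7 318.5]
72 [197.6 309.7]
[195.4, 316.4] 0.57
[200.4, 330.3] 0.82
[405.6, 260.7] 0.79
10 [181, 169, 147, 140, 135, 137, 147, 163, 165, 241, 250, 253, 217, 172, 167, 167, 166, 166, 177, 185, 197, 221, 220, 209]
16.5 [247, 244, 246, 245, 247, 249, 250, 250, 253, 248, 250, 243, 251, 250, 251, 248, 249, 244, 154, 145, 158, 202, 248, 248]
22 [242, 234, 242, 233, 229, 223, 167, 187, 215, 220, 220, 205, 202, 163, 146, 243, 240, 241, 247, 253, 252, 236, 230, 242]
```

The boss top ring fits at z=72 concentric with the post in the wrist fit. The scene camera agrees with it, so the stack is seated. Handing in.

```bash
python3 -c "
from workcell import *
print(sign_off())"
```

```text
the job is handed in; nothing more can be done
None
```

The large sprocket, red spacer, medium brass sprocket and small steel sprocket are stacked in order on the post, boss side up, and the job was handed in at about 33 s; contact heights matched a seated fit at every level, the tape and bearing were never touched, the final seating was confirmed by camera measurement only, and I viewed 15 pictures, one over the limit of 14.

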